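# Free the hand-sieving slide: park its locking plunger and run one stroke

### The job

The hand-sieving slide is locked for carrying. Pull its red-handled locking plunger up by feel, twist it anticlockwise and let it down into the rest notch so that it stays up by itself, then let go of it. With the black hand grip, run the sieve carriage one full stroke, away from you until you feel it bear on the far bumpers and then back until it bears on the near ones, and let go there; use no more than about 20 N on the lock or the bumpers, keep the ore in the sieve and leave the brush where it lies.

Things in the scene. Friction and masses are not known exactly. Their poses are not given: they have to be found in the camera images.
- frame: Fixed frame of the sieving slide: grey base 346 x 190 mm, blue end plates 47 mm high at the near and far ends, two steel rods, blue bracket at the left near corner that carries the lock. Origin on the bench under the rods' middle; x along the rods away from the robot, y left, z up. Screwed-in rubber bumpers on the end plates (10 N/mm) meet the carriage 22 to 38 mm either way (along x) of its locked place; their setting differs each time and is not measured.
- carriage: Aluminium carriage, 224 mm (x) by 216 mm plus an ear under the lock, top 43 mm above the bench; slides along the frame's x with about 2 N drag, stays where left, 1.4 kg. Carries a round sieve (213 mm across, rim 93 mm above the bench). Its origin is at the frame's origin while locked.
- carriage_grip (a point): Centre to hold on the carriage's upright black hand grip at its near right corner: round, 22 mm across, 112 mm above the bench (the grip's top at 132 mm). Its axes are the carriage's.
- plunger: Sprung locking plunger: upright steel spindle 10 mm across with the red T-bar on top. Home, its nose stands 6 mm deep in a hole in the carriage (1 mm play). The plunger only moves straight up; its spring and weight pull down with 6 N at home and 0.2 N more per mm. Origin on its axis, at bench height while home, rising with it.
- t_bar_grip (a point): Centre of the red T-bar, 46 mm long (its x), 12 mm wide (y), 18 mm high; 121 mm above the bench when home, rising with the plunger. It turns about the vertical once the cross pin below it (4 mm thick, parallel to the bar) is pulled clear of the sleeve's deep slot; at home it can turn only 4 degrees.
- lock_housing: The lock's fixed hexagon nut (43 mm wide, 70 to 77 mm above the bench) with a steel sleeve 30 mm across, slotted in its top, screwed through it. Origin on the plunger's axis on the bench, z up, x along the deep slot (the T-bar's direction when home). The rest notch, 3 mm deep, lies 60 degrees anticlockwise (seen from above) from the deep slot.
- sleeve_top (a point): Nominal middle of the sleeve's top, 91 mm above the bench, on the plunger's axis. The sleeve's true depth is unmeasured, 4 mm up or down: the pin comes clear after a pull of 11 to 19 mm, a solid stop is felt 2.5 mm further, and parked in the notch the pin sits 3 mm below clearing height. So: pull to the felt stop, ease back 1 mm, turn, lower into the notch. Over 20 N the lock is forced.
- ore_lump_1: A flat lump of ore, 25 x 22 x 9 mm, loose on the sieve's mesh (mesh 55 mm above the bench). Origin under its middle.
- ore_lump_2: Another such lump of ore on the sieve's mesh.
- ore_lump_3: Another such lump of ore on the sieve's mesh.
- sieve_brush: Bystander: brush with a wooden handle, 165 mm long, 18 mm high, lying to the right of the slide near the bench's front edge. Origin under its middle.

How it is judged:
By the outcome, as a careful person would: the job done as asked, in the order asked, and still so for the second after the job is handed in, with the robot touching nothing.
It also fails if it takes over 67 s, if anything falls off the work surface, if the arm or the gripper's body presses on something with over 40 N, if the wrist force passes 120 N, or if a joint passes its speed limit or range.

### The arm

A 7-joint arm with a two-finger parallel gripper is mounted at the origin on a cart in front of the work surface, level with it; the furniture and walls round the work are solid. World frame = base frame: x ahead of the robot, y to its left, z up, the work surface at z = 0. Lengths are in m, angles in rad, forces in N, time in s.
With the tool pointing down it reaches from about 0.425 to 0.875 m from the base axis. Payload 4.7 kg.
Tool frame: the origin (TCP) lies at the very end of the fingers, on their centre line; the grasp point (between the pads) lies 19 mm behind it; x points along the fingers, y is the direction in which the jaws open and shut, and the axes are right-handed (so a half turn about x gives the same grasp; the last joint's range is limited). The gripper opens to 85 mm and grips with 20 to 120 N. Pads are 22 mm wide; open, the fingers measure 114 mm over their backs; the gripper's body (76 mm by 85 mm) begins 54 mm behind the grasp point. The pads swing forward as they close: fully open they stand 13 mm farther back than shut.
Start: joints at [1.241, 0.321, -0.07, 1.45, 0.023, 1.371, -0.057], TCP at [0.219, -0.612, 0.231] pointing down, gripper open.
Joint ranges: [-2.86, 2.86], [-0.3, 2.09], [-1.38, 1.24], [0.06, 2.45], [-1.56, 4.7], [0.09, 2.05], [-2.69, 2.69]. Speed limits (rad/s): [2.57, 2.57, 3.14, 3.14, 3.14, 3.14, 3.14].

### API

Orientations are given as a unit quaternion [w, x, y, z].
In Python, from rig import env gives the robot as it stands.
- The arm moves only by the shell command python3 -m crank 'ROWS' [FORCE]. ROWS is a JSON object of lists of equal length, an entry for each row: "hand": the opening in per cent of the stroke, from 0 (shut) to 100 (fully open); "translation": the shift along the tool's x, y, z in m, a list of three; "twist": the turn, a rotation vector about the tool's x, y, z in degrees, a list of three. A call has 1 to 5 rows; each row is the pose to reach, as a shift and turn from the pose commanded when the call began, along the tool's axes at that moment; what a row does not reach only later rows make up. A row lasts 1/8 s, in which the tool goes at most 62.5 mm and 10.7 degrees, less where a joint would pass 70% of its speed; a pose out of reach is approached as far as the arm can. A call with a gripper value outside its range is refused whole. The fingers move at their own pace and stop on an object; FORCE is the grip in N (left out, the last holds). Time passes only in rows, so rows that repeat a pose let the fingers close. It gives the time, the measured TCP pose, the force and the opening at its end, in the units of the state.
- env.state(): the state, without advancing time (a new reading comes with each control period).
- env.capture(name): name is "side" or "top" or "wrist"; returns a dict with "frame" (480x640x3 uint8, red, green, blue), "camera_matrix" (3x3 intrinsics, pixels), "eye" and "rotation" of the camera in the world. Camera axes: x right, y down, z forward; pixel columns grow to the right and rows downward; lengths in m; the calibration is good to about 2 mm. The wrist camera is an equidistant fisheye: a pixel r from the principal point sees the ray r / f radians off the axis. A picture is of the moment at which its call begins. There is no depth.
- env.close_job(): hands the job in, once; it reports no verdict.
Trained networks look in the newest picture that a camera, given by its name, has taken for a name from the list of things; names that differ only in an ending like _2 or _b are one class to them, and where a whole thing is asked for, a point or a joint stands for the part that bears it (a point fixed in the world has none). Each returns a list of dicts, best first, with "confidence" (0 to 1); they miss things now and then, are a little off and sometimes report something else, mostly with a low value. They report only what shows in the picture. A call takes as long as a camera call.
- env.spot_in(camera, label): "position" ([x, y, z] in m, in the coordinates of the camera as it stood for that picture, good to about 4 mm: the middle of the surface that is visible of it).
- env.silhouettes(camera, label): "pixels" (480x640 bool, what is visible of it).
The state is a dict: "time_s": time; "joints": joint angles; "joint_vel": joint speeds; "tau": joint torques, N m; "position": TCP position; "orientation": TCP orientation; "wrist_force": force on the tool from outside, world axes, zero at the start; "moment": the same for the moment, N m; "width": opening from 0.0 (shut) to 1.0 (fully open).
Only numpy, scipy, OpenCV 4.12 (cv2) and the standard library are available. Lean on these libraries where they do the work, as an engineer would, in place of code of your own. Each camera call takes 0.05 s, during which the arm holds its last target.

## Working session

There is one attempt and no reset: what is moved stays moved. The work goes in short steps, Python scripts to look and compute and a shell command to move; the robot and the scene stay as the last step left them, time stands still between calls to the robot, and variables do not carry over. Pictures are saved under pics/ and viewed, and the job is handed in when it is done.

```bash
ls; mkdir -p pics; cat > h.py <<'E'
import numpy as np, cv2
from rig import env
from scipy.spatial.transform import Rotation as R
def snap(cam,name):
    c=env.capture(cam); cv2.imwrite(f'pics/{name}.png',c['frame'][:,:,::-1]); return c
def w(c,p): return np.array(c['rotation'])@np.array(p)+np.array(c['eye'])
def Rm(q): return R.from_quat([q[1],q[2],q[3],q[0]]).as_matrix()
E
python3 - <<'E'
from h import *
s=env.state(); print(s['time_s'],s['position'],s['orientation'],s['wrist_force'],s['width']); print(Rm(s['orientation']).round(3))
for cam in ['side','top']:
    c=snap(cam,cam+'0'); print(cam,c['eye'],np.array(c['rotation']).round(3).tolist(),c['camera_matrix'])
    for l in ['t_bar_grip','plunger','lock_housing','sleeve_top','carriage_grip','carriage','frame','ore_lump_1','sieve_brush']:
        for d in env.spot_in(cam,l)[:3]: print(l,round(d['confidence'],2),w(c,d['position']).round(4))
E
```

```text
pics
0.0 [ 0.21886633 -0.6114717   0.2302261 ] [-0.12031929 -0.6965337  -0.12162633  0.69682933] [-0.5003079   0.02706215  0.10684458] 0.9988368541670019
[[-0.001  0.337 -0.941]
 [ 0.002 -0.941 -0.337]
 [-1.    -0.002  0.   ]]
side [ 0.09617952 -0.49245333  0.50948314] [-0.48, 0.816, -0.281, 0.155] [[444.33984829   0.         317.48901072]
 [  0.         444.33984829 234.95641669]
 [  0.           0.           1.        ]]Traceback (most recent call last):
  File "<stdin>", line 6, in <module>
  File "h.py", line 6, in w
    def w(c,p): return np.array(c['rotation'])@np.array(p)+np.array(c['eye'])
                       ~~~~~~~~~~~~~~~~~~~~~~~^~~~~~~~~~~~
ValueError: matmul: Input operand 1 has a mismatch in its core dimension 0, with gufunc signature (n?,k),(k,m?)->(n?,m?) (size 3 is different from 4)
```

```bash
sed -i "s/^def w.*//" h.py; echo "def w(c,p): return Rm(c['rotation'])@np.array(p)+np.array(c['eye'])" >> h.py
python3 - <<'E'
from h import *
for cam in ['side','top']:
    c=snap(cam,cam+'0'); print(cam,c['eye'],Rm(c['rotation']).round(3).tolist(),c['camera_matrix'])
    for l in ['t_bar_grip','plunger','lock_housing','carriage_grip','carriage','frame','ore_lump_1','sieve_brush']:
        for d in env.spot_in(cam,l)[:3]: print(l,round(d['confidence'],2),w(c,d['position']).round(4))
E
```

```text
side [ 0.09617952 -0.49245333  0.50948314] [[0.794, -0.31, 0.523], [-0.608, -0.381, 0.696], [-0.017, -0.871, -0.491]] [[444.33984829   0.         317.48901072]
 [  0.         444.33984829 234.95641669]
 [  0.           0.           1.        ]]
t_bar_grip 0.77 [0.4988 0.2774 0.1212]
plunger 0.83 [0.499  0.2783 0.119 ]
plunger 0.25 [0.4973 0.2746 0.1216]
lock_housing 0.77 [0.4924 0.272  0.0807]
carriage_grip 0.94 [0.5968 0.1664 0.0558]
carriage 0.74 [0.5945 0.1704 0.0582]
frame 0.79 [0.4949 0.1417 0.0157]
ore_lump_1 0.41 [0.6466 0.139  0.0537]
ore_lump_1 0.36 [0.6299 0.2194 0.0597]
sieve_brush 0.91 [ 0.4397 -0.1084  0.0148]
top [0.40609347 0.11032194 0.95843039] [[0.009, -0.985, 0.174], [-1.0, -0.013, -0.023], [0.025, -0.174, -0.985]] [[547.40817563   0.         321.75093542]
 [  0.         547.40817563 232.63304996]
 [  0.           0.           1.        ]]
t_bar_grip 0.5 [0.4975 0.2783 0.1322]
plunger 0.7 [0.5015 0.2788 0.1309]
lock_housing 0.56 [0.498  0.2676 0.0806]
carriage_grip 0.6 [0.6123 0.1813 0.056 ]
carriage 0.59 [0.6097 0.1816 0.0542]
frame 0.7 [0.4979 0.1921 0.0122]
ore_lump_1 0.62 [0.5847 0.1547 0.0607]
ore_lump_1 0.59 [0.6541 0.1415 0.0646]
sieve_brush 0.72 [ 0.433  -0.0844  0.0155]
```

View pics/side0.png

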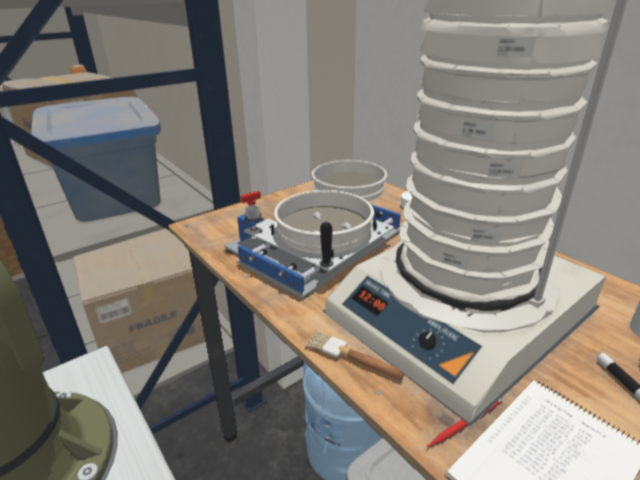

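View pics/top0.png

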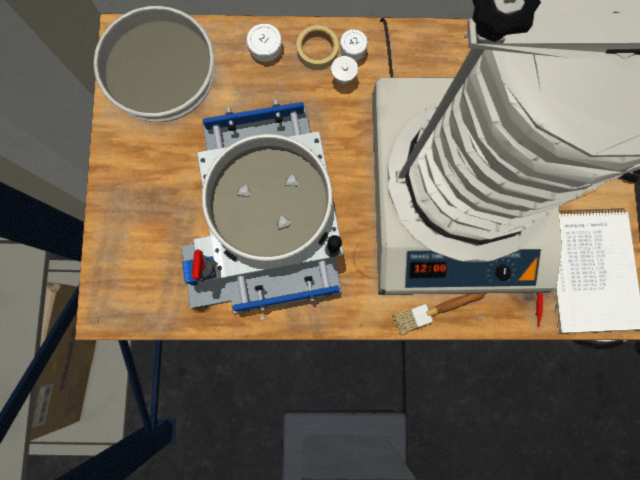

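```bash
cat >> h.py <<'E'
def ray(c,u,v):
    K=np.array(c['camera_matrix']); d=np.array([(u-K[0,2])/K[0,0],(v-K[1,2])/K[1,1],1.0]); return Rm(c['rotation'])@d
def onz(c,u,v,z):
    d=ray(c,u,v); e=np.array(c['eye']); return e+d*(z-e[2])/d[2]
def proj(c,p):
    q=Rm(c['rotation']).T@(np.array(p)-np.array(c['eye'])); K=np.array(c['camera_matrix']); return (K@q/q[2])[:2]
E
python3 - <<'E'
from h import *
for cam in ['top','side']:
    c=snap(cam,cam+'1'); im=c['frame'].astype(int)
    r,g,b=im[...,0],im[...,1],im[...,2]
    m=((r>110)&(g<70)&(b<70)).astype(np.uint8)
    n,lab,st,ce=cv2.connectedComponentsWithStats(m)
    for i in range(1,n):
        if st[i,4]>30: print(cam,st[i],ce[i].round(1), onz(c,*ce[i],0.125).round(4))
    S=env.silhouettes(cam,'t_bar_grip')
    for d in S[:2]:
        v,u=np.nonzero(d['pixels']); print('tbar',d['confidence'],len(u),u.min(),u.max(),v.min(),v.max())
    for z in ([0.130] if cam=='top' else []):
        n_=[i for i in range(1,n) if st[i,4]>60 and ce[i][0]<260]
        v,u=np.nonzero(lab==n_[0]); P=np.array([onz(c,a,bb,z)[:2] for a,bb in zip(u,v)])
        print(cv2.minAreaRect((P*1000).astype(np.float32)))
        C=np.cov(P.T); ev,V=np.linalg.eigh(C); print(P.mean(0),np.degrees(np.arctan2(V[1,1],V[0,1])),np.sqrt(ev)*12**.5)
    x0,y0,x1,y1=(160,80,360,330) if cam=='top' else (220,150,410,300)
    f=3 if cam=='top' else 4
    cr=c['frame'][y0:y1,x0:x1,::-1]; k=min(800/cr.shape[1],600/cr.shape[0]); cv2.imwrite(f'pics/{cam}crop1.png',cv2.resize(cr,None,fx=k,fy=k,interpolation=cv2.INTER_CUBIC)); print(k)
E
```

```text
top [192 250  10  29 201] [196.2 264.2] [0.5018 0.2815 0.125 ]
top [434 265  12   6  52] [439.2 267.5] [ 0.5013 -0.0903  0.125 ]
top [536 293   7  34 158] [539.3 306.7] [ 0.443  -0.2421  0.125 ]
tbar 0.82 284 192 204 249 278
tbar 0.42 16162 194 342 132 277
((501.5806579589844, 280.4446105957031), (11.01061725616455, 42.90620422363281), 86.57460021972656)
[0.50124392 0.28044217] 177.00958741005294 [0.01077344 0.041814  ]
2.4
side [241 192  19  13 155] [250.2 197.7] [0.4932 0.2668 0.125 ]
side [429 420  38  26 258] [449.6 432.1] [ 0.367  -0.3414  0.125 ]
tbar 0.75 195 242 260 191 209
tbar 0.42 249 241 260 191 229
4.0
```

View pics/topcrop1.png

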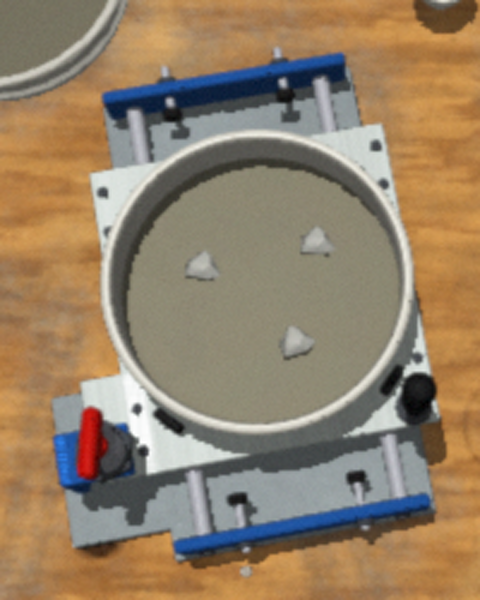

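View pics/sidecrop1.png

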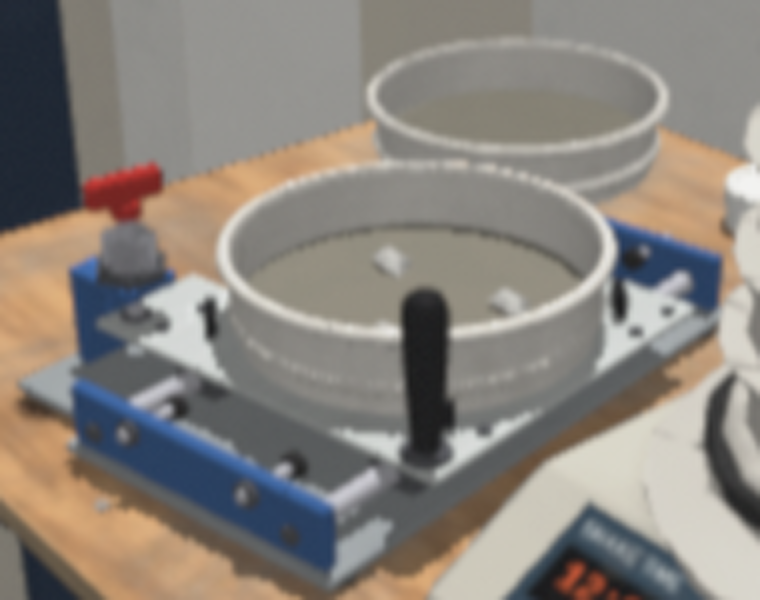

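```bash
cat >> h.py <<'E'
def go(pos,yaw,base=None):
    "rows needed: translation (tool axes, mm) & twist deg; yaw = world azimuth of tool y"
    s=env.state() if base is None else base
    A=Rm(s['orientation']); a=np.radians(yaw)
    y=np.array([np.cos(a),np.sin(a),0]); x=np.array([0,0,-1.]); B=np.stack([x,y,np.cross(x,y)],1)
    t=A.T@(np.array(pos)-s['position']); tw=np.degrees(R.from_matrix(A.T@B).as_rotvec())
    print('t m',t.round(4).tolist(),'twist',tw.round(2).tolist())
def st():
    s=env.state(); A=Rm(s['orientation'])
    print('t',round(s['time_s'],3),'pos',np.array(s['position']).round(4),'yawY',np.degrees(np.arctan2(A[1,1],A[0,1])).round(2),'xax',A[:,0].round(3),'F',np.array(s['wrist_force']).round(2),'M',np.array(s['moment']).round(2),'w',round(s['width'],3),'j',np.array(s['joints']).round(2)); return s
E
python3 -c "
from h import *
st();go([.345,-.29,.25],-25)
c=env.capture('top')
g=c['frame'][225:260,320:350].astype(int).sum(2); v,u=np.nonzero(g<130); print(u.mean()+320,v.mean()+225)
print('grip',onz(c,334.5,241.5,.132))
for l in [(237,309),(340,293),(205,126),(303,109)]: print(onz(c,*l,.047).round(4))
print('stack',onz(c,470,258,.12),onz(c,380,292,.05))
"
```

```text
t 1.2 pos [ 0.2191 -0.612   0.2314] yawY -70.3 xax [-0. -0. -1.] F [0.88 0.26 0.04] M [ 0.   -0.02  0.01] w 1.001 j [ 1.24  0.32 -0.07  1.45  0.02  1.37 -0.06]
t m [-0.0187, -0.2607, -0.2271] twist [-45.3, 0.0, -0.0]
331.9573643410853 244.18992248062017
grip [0.53848837 0.07132582 0.132     ]
[0.4376 0.2272 0.047 ]
[0.4656 0.0577 0.047 ]
[0.7528 0.2941 0.047 ]
[0.7875 0.124  0.047 ]
stack [ 0.51724636 -0.14008287  0.12      ] [ 0.46782653 -0.0085056   0.05      ]
```

```bash
python3 -m crank '{"hand":[100,100,100,100,100],"translation":[[-0.004,-0.052,-0.045],[-0.008,-0.104,-0.09],[-0.012,-0.156,-0.136],[-0.016,-0.208,-0.181],[-0.019,-0.261,-0.227]],"twist":[[-9,0,0],[-18,0,0],[-27,0,0],[-36,0,0],[-45,0,0]]}' 20; python3 -c "
from h import *
st();go([.45,0,.25],40)"
```

```text
time_s: 1.88
position: [0.3331, -0.3194, 0.2492]
orientation: [-0.38, -0.596, -0.379, 0.596]
wrist_force: [0.7, -0.5, 0.7]
width: 0.999
t 1.875 pos [ 0.3331 -0.3194  0.2492] yawY -25.01 xax [ 0.001 -0.001 -1.   ] F [ 0.73 -0.52  0.66] M [-0.01 -0.08  0.02] w 0.999 j [ 1.05 -0.08 -0.32  1.86 -0.03  1.36  0.3 ]
t m [-0.0011, -0.0291, -0.3389] twist [-65.01, 0.07, -0.03]
```

```bash
python3 -m crank '{"hand":[100,100,100,100,100],"translation":[[0,-0.002,-0.062],[0,-0.004,-0.124],[0,-0.006,-0.186],[0,-0.008,-0.248],[0,-0.01,-0.31]],"twist":[[-10,0,0],[-20,0,0],[-30,0,0],[-40,0,0],[-50,0,0]]}'; python3 -m crank '{"hand":[100],"translation":[[0,0,0]],"twist":[[0,0,0]]}'; python3 -c "
from h import *
st();go([.496,.278,.25],85)"
```

```text
time_s: 2.5
position: [0.4565, -0.035, 0.2492]
orientation: [0.597, 0.38, 0.596, -0.38]
wrist_force: [0.7, -0.7, 0.2]
width: 1.005
time_s: 2.62
position: [0.4572, -0.0312, 0.2493]
orientation: [0.598, 0.379, 0.597, -0.378]
wrist_force: [-0.5, -1.2, -0.4]
width: 1.002
t 2.625 pos [ 0.4572 -0.0312  0.2493] yawY 25.32 xax [ 0.002  0.001 -1.   ] F [-0.51 -1.16 -0.39] M [-0.04  0.02 -0.04] w 1.002 j [ 0.72 -0.09 -0.66  1.85 -0.06  1.36  0.52]
t m [-0.0003, 0.1673, -0.2629] twist [-59.68, 0.04, -0.1]
```

```bash
python3 -m crank '{"hand":[100,100,100,100,100],"translation":[[0,0.032,-0.052],[0,0.064,-0.104],[0,0.096,-0.156],[0,0.128,-0.208],[0,0.16,-0.26]],"twist":[[-10,0,0],[-20,0,0],[-30,0,0],[-40,0,0],[-50,0,0]]}'; python3 -m crank '{"hand":[100,100],"translation":[[0,0,0],[0,0,0]],"twist":[[0,0,0],[0,0,0]]}'; python3 -c "
from h import *
st();go([.48,.278,.25],87)
c=snap('wrist','w1');print(c['camera_matrix'],c['eye'],Rm(c['rotation']).round(3))"
```

```text
time_s: 3.25
position: [0.4936, 0.2664, 0.2489]
orientation: [0.701, 0.093, 0.7, -0.094]
wrist_force: [0.0, 0.1, -0.1]
width: 0.997
time_s: 3.5
position: [0.493, 0.265, 0.2482]
orientation: [0.7, 0.094, 0.701, -0.095]
wrist_force: [0.6, -0.2, -0.2]
width: 1.004
t 3.5 pos [0.493  0.265  0.2482] yawY 74.58 xax [-0.001 -0.001 -1.   ] F [ 0.61 -0.17 -0.19] M [-0.03 -0.01  0.  ] w 1.004 j [ 0.32  0.24 -0.99  1.63  0.2   1.39  0.61]
t m [-0.0018, 0.0091, -0.016] twist [-12.42, -0.04, 0.07]
[[371.64829954   0.         325.84270064]
 [  0.         371.64829954 241.33143241]
 [  0.           0.           1.        ]] [0.41746907 0.28604951 0.39116398] [[ 0.266  0.918  0.294]
 [ 0.964 -0.254 -0.082]
 [-0.001  0.306 -0.952]]
```

View pics/w1.png

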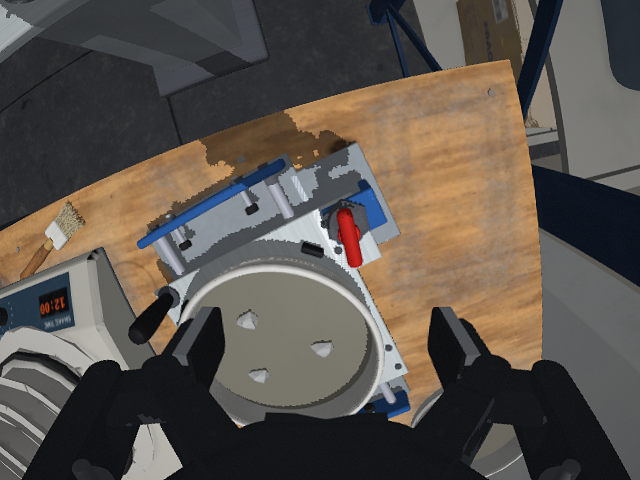

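```bash
cat >> h.py <<'E'
def fray(c,u,v):
    K=np.array(c['camera_matrix']); d=np.array([u-K[0,2],v-K[1,2]])/K[0,0]; r=np.linalg.norm(d)+1e-12
    return Rm(c['rotation'])@np.array([d[0]/r*np.sin(r),d[1]/r*np.sin(r),np.cos(r)])
def fonz(c,u,v,z):
    d=fray(c,u,v); e=np.array(c['eye']); return e+d*(z-e[2])/d[2]
def fproj(c,p):
    q=Rm(c['rotation']).T@(np.array(p)-np.array(c['eye'])); K=np.array(c['camera_matrix']); r=np.arctan2(np.hypot(q[0],q[1]),q[2]); return K[:2,2]+K[0,0]*r*q[:2]/np.hypot(q[0],q[1])
def tbar(c,zoff=0,fish=True):
    """fit model of T-bar (box 46x12x18) projected silhouette to red mask"""
    from scipy.optimize import minimize
    im=c['frame'].astype(int); r,g,b=im[...,0],im[...,1],im[...,2]
    m=((r>90)&(g<0.5*r)&(b<0.5*r)).astype(np.uint8)
    n,lab,s_,ce=cv2.connectedComponentsWithStats(m); P=fproj if fish else proj
    pr=P(c,[.5,.28,.125+zoff]); k=min((i for i in range(1,n) if s_[i,4]>60),key=lambda i:np.hypot(*(ce[i]-pr)))
    m=(lab==k); f=4; x,y,w_,h_=s_[k,:4]; x-=8;y-=8;w_+=16;h_+=16
    M=cv2.resize(m[y:y+h_,x:x+w_].astype(np.float32),None,fx=f,fy=f,interpolation=cv2.INTER_LINEAR)
    def cost(p,z=.121+zoff):
        a=np.radians(p[2]); pts=[]
        for sx in(-.023,.023):
            for sy in(-.006,.006):
                for sz in(-.009,.009):
                    q=P(c,[p[0]/1e3+sx*np.cos(a)-sy*np.sin(a),p[1]/1e3+sx*np.sin(a)+sy*np.cos(a),z+sz]); pts.append((q-[x,y]+.5)*f-.5)
        H=cv2.convexHull((np.array(pts)*16).round().astype(np.int32)); I=np.zeros(M.shape,np.uint8); cv2.fillConvexPoly(I,H,1,shift=4)
        return np.abs(I-M).sum()/M.sum()
    best=min((minimize(cost,[500+dx,280,a0],method='Nelder-Mead',options=dict(initial_simplex=[[500,280,a0],[506,280,a0],[500,286,a0],[500,280,a0+8]])) for a0 in(-12,-4,4) for dx in (0,)),key=lambda q:q.fun)
    print('tbar fit',best.x.round(2),round(best.fun,3),'px',m.sum()); return best.x
E
python3 - <<'E'
from h import *
c=env.capture('wrist'); tbar(c)
c=env.capture('top'); tbar(c,0,False)
c=env.capture('side'); tbar(c,0,False)
E
```

```text
tbar fit [505.48 281.1   -2.54] 0.324 px 879
tbar fit [500. 280. -12.] 1.0 px 74
tbar fit [498.33 275.23  21.14] 0.411 px 164
```

```bash
python3 - <<'E'
from h import *
c=env.capture('wrist'); st()
im=c['frame'][:,:,::-1].copy()
p=tbar(c)
def draw(p,col):
    a=np.radians(p[2]);pts=[]
    for sx in(-.023,.023):
        for sy in(-.006,.006):
            for sz in(-.009,.009):
                pts.append(fproj(c,[p[0]/1e3+sx*np.cos(a)-sy*np.sin(a),p[1]/1e3+sx*np.sin(a)+sy*np.cos(a),.121+sz]))
    H=cv2.convexHull(((np.array(pts)-[300,180]+.5)*6*16).astype(np.int32)); cv2.polylines(cr,[H],True,col,1,shift=4)
cr=cv2.resize(im[180:280,300:410],None,fx=6,fy=6,interpolation=cv2.INTER_CUBIC)
draw(p,(0,255,0)); draw([501.5,280.4,-3],(255,255,0))
cv2.imwrite('pics/w2.png',cr)
E
```

```text
t 3.75 pos [0.4933 0.2645 0.2489] yawY 74.51 xax [ 0.001 -0.001 -1.   ] F [0.31 0.04 0.15] M [ 0.03 -0.01 -0.02] w 0.998 j [ 0.32  0.24 -0.99  1.63  0.2   1.39  0.61]
tbar fit [506.29 281.    -2.09] 0.33 px 875
```

View pics/w2.png

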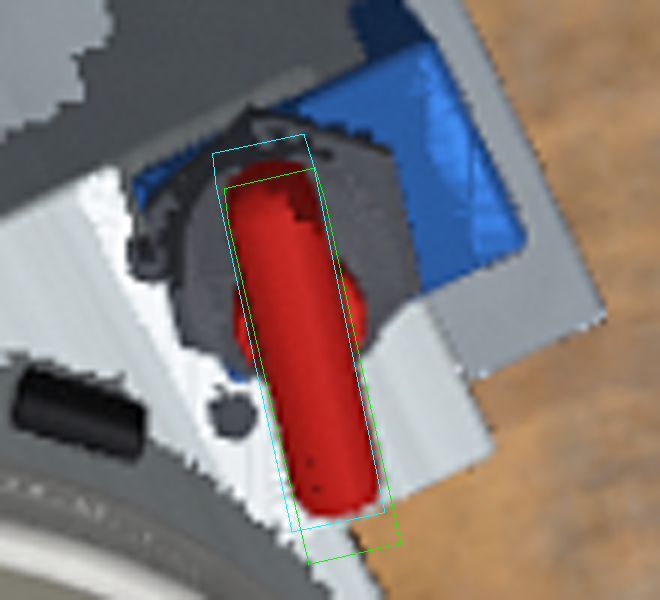

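```bash
python3 -c "
from h import *
go([.501,.280,.135],87)"
```

```text
t m [0.1139, 0.0171, 0.0031] twist [-12.49, 0.07, 0.07]
```

```bash
python3 -m crank '{"hand":[45,45,45,45,45],"translation":[[0.025,0.008,0.001],[0.055,0.017,0.003],[0.08,0.017,0.003],[0.107,0.017,0.003],[0.107,0.017,0.003]],"twist":[[-6,0,0],[-12.5,0,0],[-12.5,0,0],[-12.5,0,0],[-12.5,0,0]]}'; python3 -m crank '{"hand":[45,45],"translation":[[0,0,0],[0,0,0]],"twist":[[0,0,0],[0,0,0]]}'; python3 -c "
from h import *
st();go([.501,.280,.102],87)
c=snap('wrist','w3')"
```

```text
time_s: 4.38
position: [0.4992, 0.2799, 0.1401]
orientation: [0.706, 0.017, 0.708, -0.019]
wrist_force: [0.3, -0.5, 0.4]
width: 0.452
time_s: 4.62
position: [0.5009, 0.2822, 0.1432]
orientation: [0.708, 0.018, 0.706, -0.017]
wrist_force: [-1.2, -0.3, 0.3]
width: 0.446
t 4.625 pos [0.5009 0.2822 0.1432] yawY 87.17 xax [ 0.002  0.001 -1.   ] F [-1.18 -0.34  0.29] M [ 0.01 -0.04 -0.  ] w 0.446 j [ 0.26  0.38 -0.98  1.73  0.33  1.21  0.71]
t m [0.0411, -0.0022, 0.0002] twist [0.17, 0.13, -0.04]
```

View pics/w3.png

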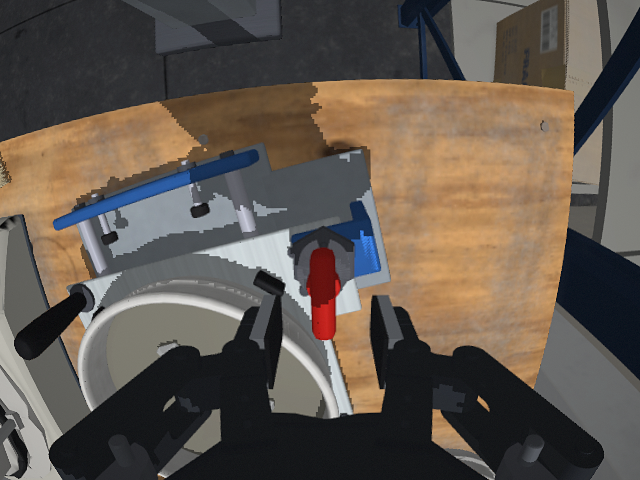

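```bash
python3 -m crank '{"hand":[45,45,45,45],"translation":[[0.015,-0.001,0],[0.03,-0.001,0],[0.04,-0.001,0],[0.04,-0.001,0]],"twist":[[0,0,0],[0,0,0],[0,0,0],[0,0,0]]}'; python3 -c "
from h import *
st()
c=snap('wrist','w4');c=snap('side','s4');cv2.imwrite('pics/s4c.png',cv2.resize(c['frame'][150:300,200:400,::-1],None,fx=4,fy=4,interpolation=2))"
```

```text
time_s: 5.18
position: [0.4992, 0.2805, 0.1003]
orientation: [0.706, 0.017, 0.708, -0.017]
wrist_force: [-0.1, -0.2, -0.5]
width: 0.45
t 5.175 pos [0.4992 0.2805 0.1003] yawY 87.21 xax [-0.002 -0.001 -1.   ] F [-0.13 -0.16 -0.49] M [-0.02 -0.03 -0.03] w 0.45 j [ 0.23  0.42 -0.96  1.77  0.37  1.15  0.68]
```

View pics/w4.png

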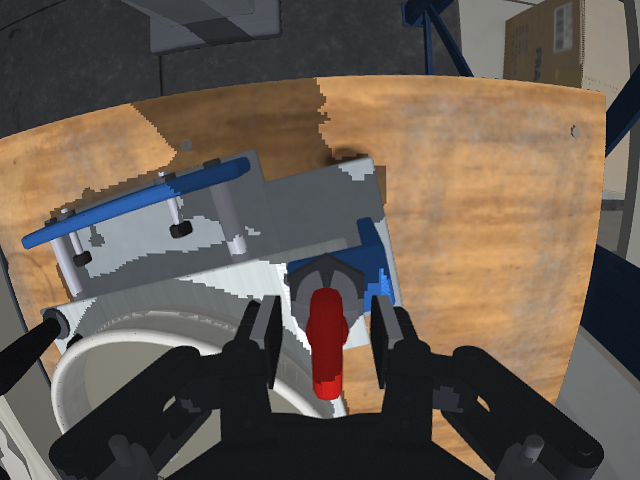

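View pics/s4c.png

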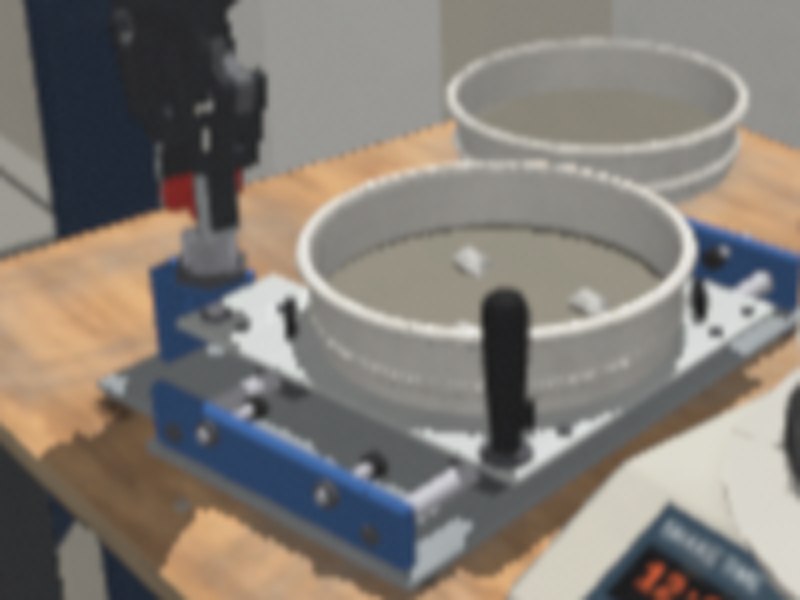

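```bash
python3 - <<'E'
from h import *
c=env.capture('side')
f=lambda p:((proj(c,p)-[200,150])*4).round(0)
for x in(.478,.501,.524): print('bar',x,f([x,.28,.13]),f([x,.28,.112]))
for dx in(-.011,.011):
  for dy in (-.019,-.033): print('finger',dx,dy,f([.501+dx,.28+dy,.104]))
E
```

```text
bar 0.478 [162. 182.] [165. 213.]
bar 0.501 [200. 170.] [203. 201.]
bar 0.524 [238. 159.] [241. 190.]
finger -0.011 -0.019 [205. 233.]
finger -0.011 -0.033 [218. 242.]
finger 0.011 -0.019 [241. 221.]
finger 0.011 -0.033 [255. 230.]
```

```bash
python3 -m crank '{"hand":[10,10,10,10,10],"translation":[[0,0,0],[0,0,0],[0,0,0],[0,0,0],[0,0,0]],"twist":[[0,0,0],[0,0,0],[0,0,0],[0,0,0],[0,0,0]]}' 35; python3 -c "
from h import *
for i in range(3): st(); env.capture('side')
c=snap('wrist','w5');c=snap('side','s5');cv2.imwrite('pics/s5c.png',cv2.resize(c['frame'][150:300,200:400,::-1],None,fx=4,fy=4,interpolation=2))"
```

```text
time_s: 5.95
position: [0.5003, 0.2809, 0.1022]
orientation: [0.707, 0.017, 0.707, -0.017]
wrist_force: [-0.4, -0.5, 5.0]
width: 0.187
t 5.95 pos [0.5003 0.2809 0.1022] yawY 87.19 xax [ 0.001 -0.    -1.   ] F [-0.43 -0.49  4.98] M [-0.35  0.2   0.  ] w 0.187 j [ 0.23  0.42 -0.96  1.77  0.37  1.15  0.68]
t 6.0 pos [0.5004 0.2808 0.1022] yawY 87.19 xax [ 0.001 -0.    -1.   ] F [-1.35 -1.6   5.13] M [-0.34  0.15 -0.04] w 0.19 j [ 0.23  0.42 -0.96  1.77  0.37  1.15  0.68]
t 6.05 pos [0.5003 0.2808 0.1022] yawY 87.19 xax [ 0.001 -0.    -1.   ] F [-0.77 -2.79  5.04] M [-0.34  0.17 -0.01] w 0.186 j [ 0.23  0.42 -0.96  1.77  0.37  1.15  0.68]
```

View pics/w5.png

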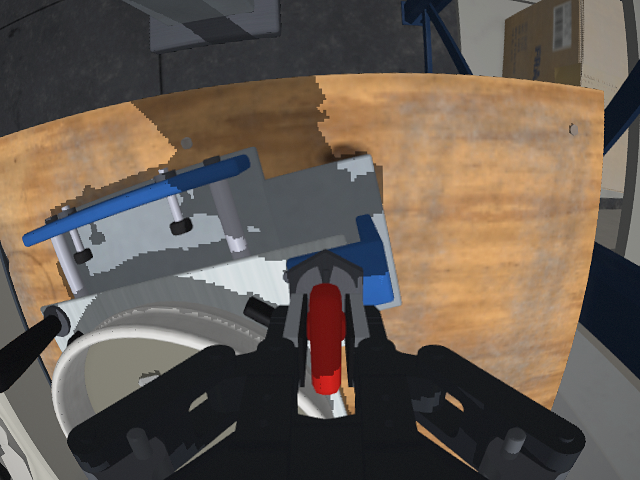

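View pics/s5c.png

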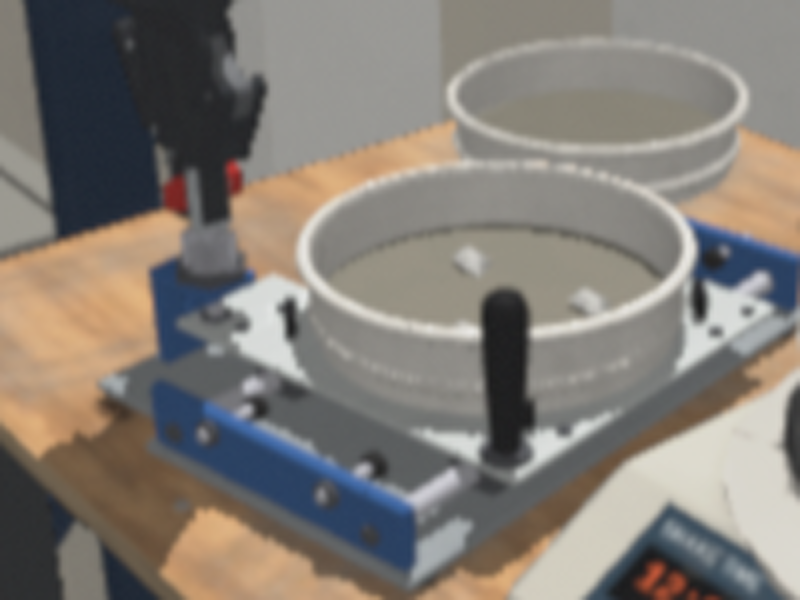

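```bash
python3 -m crank '{"hand":[35,35,35,35,35],"translation":[[0,0,0],[0,0,0],[-0.004,0,0],[-0.007,0,0],[-0.007,0,0]],"twist":[[0,0,0],[0,0,0],[0,0,0],[0,0,0],[0,0,0]]}';  python3 -m crank '{"hand":[8,8,8,8,8],"translation":[[0,0,0],[0,0,0],[0,0,0],[0,0,0],[0,0,0]],"twist":[[0,0,0],[0,0,0],[0,0,0],[0,0,0],[0,0,0]]}' 35; python3 -c "
from h import *
for i in range(3): st(); env.capture('side')
c=snap('wrist','w6')
cv2.imwrite('pics/w6c.png',cv2.resize(c['frame'][230:430,230:430,::-1],None,fx=3,fy=3,interpolation=2))"
```

```text
time_s: 6.82
position: [0.5002, 0.281, 0.1091]
orientation: [0.707, 0.017, 0.707, -0.017]
wrist_force: [-0.1, 0.8, 0.1]
width: 0.351
time_s: 7.45
position: [0.5002, 0.2808, 0.1089]
orientation: [0.707, 0.017, 0.707, -0.017]
wrist_force: [0.3, -0.6, 3.6]
width: 0.178
t 7.45 pos [0.5002 0.2808 0.1089] yawY 87.19 xax [ 0. -0. -1.] F [ 0.35 -0.57  3.57] M [-0.27  0.07  0.02] w 0.178 j [ 0.24  0.41 -0.96  1.77  0.37  1.16  0.69]
t 7.5 pos [0.5002 0.2808 0.1089] yawY 87.19 xax [ 0. -0. -1.] F [-0.59 -0.92  4.2 ] M [-0.3   0.05 -0.  ] w 0.176 j [ 0.24  0.41 -0.96  1.77  0.37  1.16  0.69]
t 7.55 pos [0.5002 0.2808 0.1089] yawY 87.19 xax [ 0. -0. -1.] F [-0.35 -1.56  5.25] M [-0.25  0.03 -0.04] w 0.18 j [ 0.24  0.41 -0.96  1.77  0.37  1.16  0.69]
```

View pics/w6c.png

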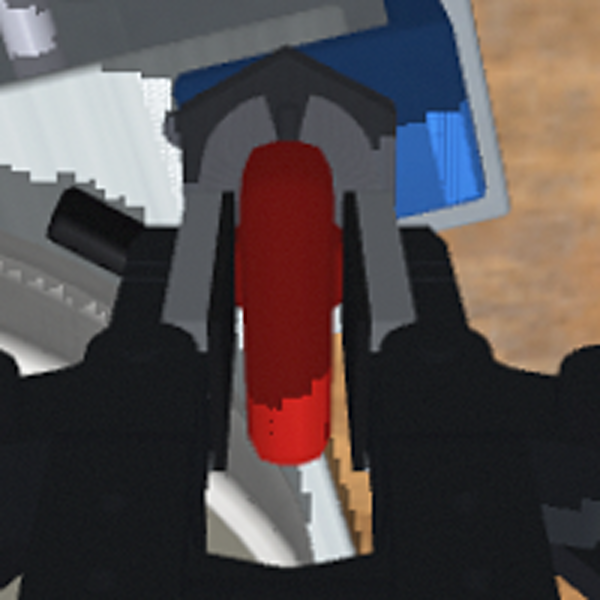

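```bash
python3 -m crank '{"hand":[35,35,35,35,35],"translation":[[0,0,0],[0,0,0],[-0.004,0,0],[-0.005,0,0],[-0.005,0,0]],"twist":[[0,0,0],[0,0,0],[0,0,0],[0,0,0],[0,0,0]]}';  python3 -m crank '{"hand":[5,5,5,5,5],"translation":[[0,0,0],[0,0,0],[0,0,0],[0,0,0],[0,0,0]],"twist":[[0,0,0],[0,0,0],[0,0,0],[0,0,0],[0,0,0]]}' 35; python3 -c "
from h import *
for i in range(2): st(); env.capture('side')
c=snap('wrist','w7')
cv2.imwrite('pics/w7c.png',cv2.resize(c['frame'][230:430,230:430,::-1],None,fx=3,fy=3,interpolation=2))"
```

```text
time_s: 8.28
position: [0.5001, 0.2809, 0.1138]
orientation: [0.707, 0.017, 0.707, -0.017]
wrist_force: [-0.2, -0.5, 0.2]
width: 0.352
time_s: 8.9
position: [0.5002, 0.2809, 0.1142]
orientation: [0.707, 0.017, 0.707, -0.017]
wrist_force: [-1.8, -2.0, 5.2]
width: 0.127
t 8.9 pos [0.5002 0.2809 0.1142] yawY 87.19 xax [ 0.001 -0.    -1.   ] F [-1.85 -2.05  5.23] M [-0.23  0.17  0.04] w 0.127 j [ 0.24  0.41 -0.97  1.76  0.36  1.17  0.69]
t 8.95 pos [0.5002 0.2809 0.1142] yawY 87.19 xax [ 0.001 -0.    -1.   ] F [-1.84  0.38  6.04] M [-0.32  0.19  0.  ] w 0.127 j [ 0.24  0.41 -0.97  1.76  0.36  1.17  0.69]
```

View pics/w7c.png

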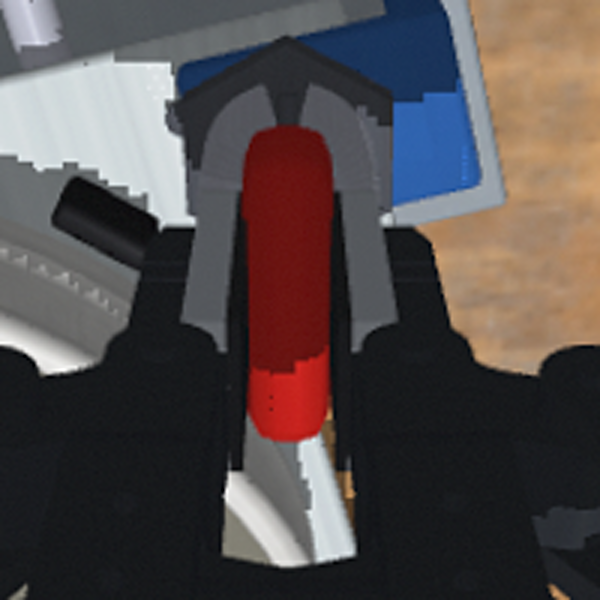

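```bash
python3 -m crank '{"hand":[5,5,5,5,5],"translation":[[-0.002,0,0],[-0.004,0,0],[-0.006,0,0],[-0.008,0,0],[-0.01,0,0]],"twist":[[0,0,0],[0,0,0],[0,0,0],[0,0,0],[0,0,0]]}' 60; python3 -c "
from h import *
for i in range(2): st(); env.capture('side')"
```

```text
time_s: 9.68
position: [0.4999, 0.2807, 0.1235]
orientation: [0.707, 0.017, 0.707, -0.017]
wrist_force: [2.1, 1.7, -8.0]
width: 0.121
t 9.675 pos [0.4999 0.2807 0.1235] yawY 87.2 xax [-0. -0. -1.] F [ 2.13  1.73 -7.98] M [ 0.34 -0.64 -0.06] w 0.121 j [ 0.25  0.39 -0.97  1.75  0.35  1.18  0.7 ]
t 9.725 pos [0.4999 0.2807 0.1237] yawY 87.2 xax [-0. -0. -1.] F [ 1.44  0.22 -8.72] M [ 0.19 -0.53  0.01] w 0.12 j [ 0.25  0.39 -0.97  1.75  0.35  1.18  0.7 ]
```

```bash
for i in 1 ; do python3 -m crank '{"hand":[5,5,5],"translation":[[-0.001,0,0],[-0.002,0,0],[-0.003,0,0]],"twist":[[0,0,0],[0,0,0],[0,0,0]]}'; done; python3 -m crank '{"hand":[5],"translation":[[-0.0007,0,0]],"twist":[[0,0,0]]}'
```

```text
time_s: 10.15
position: [0.4999, 0.2807, 0.1266]
orientation: [0.707, 0.017, 0.707, -0.017]
wrist_force: [1.7, 1.1, -9.5]
width: 0.118
time_s: 10.28
position: [0.4999, 0.2807, 0.1273]
orientation: [0.707, 0.017, 0.707, -0.017]
wrist_force: [2.9, 1.7, -9.2]
width: 0.121
```

```bash
python3 -m crank '{"hand":[5],"translation":[[-0.0007,0,0]],"twist":[[0,0,0]]}' | egrep 'pos|force'; python3 -m crank '{"hand":[5],"translation":[[-0.0000,0,0]],"twist":[[0,0,0]]}' | egrep 'pos|force'
```

```text
position: [0.4999, 0.2808, 0.128]
wrist_force: [2.3, 1.0, -9.8]
position: [0.5, 0.2807, 0.1281]
wrist_force: [2.4, 0.8, -9.0]
```

Pulled about 14 mm, spring force only. Continue in small steps.

```bash
python3 -m crank '{"hand":[5,5],"translation":[[-0.0007,0,0],[-0.0014,0,0]],"twist":[[0,0,0],[0,0,0]]}' | egrep 'pos|force'
```

```text
position: [0.4999, 0.2807, 0.1294]
wrist_force: [1.6, 0.5, -10.4]
```

```bash
python3 -m crank '{"hand":[5],"translation":[[-0.0007,0,0]],"twist":[[0,0,0]]}' | egrep 'pos|force'
```

```text
position: [0.4999, 0.2808, 0.1301]
wrist_force: [1.8, -0.0, -9.0]
```

```bash
python3 -m crank '{"hand":[5],"translation":[[-0.0007,0,0]],"twist":[[0,0,0]]}' | egrep 'pos|force'
```

```text
position: [0.5, 0.2808, 0.1309]
wrist_force: [1.4, 0.3, -9.3]
```

```bash
python3 -m crank '{"hand":[5],"translation":[[-0.0005,0,0]],"twist":[[0,0,0]]}' | egrep 'pos|force'
```

```text
position: [0.4999, 0.2808, 0.1314]
wrist_force: [2.1, 0.1, -9.2]
```

```bash
python3 -m crank '{"hand":[5],"translation":[[-0.0006,0,0]],"twist":[[0,0,0]]}' | egrep 'pos|force'
```

```text
position: [0.5, 0.2808, 0.132]
wrist_force: [1.8, 0.4, -10.1]
```

```bash
python3 -m crank '{"hand":[5],"translation":[[-0.0006,0,0]],"twist":[[0,0,0]]}' | egrep 'pos|force'
```

```text
position: [0.4999, 0.2808, 0.1325]
wrist_force: [1.8, -0.4, -9.7]
```

```bash
python3 -m crank '{"hand":[5],"translation":[[-0.0006,0,0]],"twist":[[0,0,0]]}' | egrep 'pos|force'; python3 -c "
from h import *
c=snap('side','s8');cv2.imwrite('pics/s8c.png',cv2.resize(c['frame'][150:300,200:400,::-1],None,fx=4,fy=4,interpolation=2))"
```

```text
position: [0.5, 0.2808, 0.1331]
wrist_force: [1.8, 0.3, -10.1]
```

View pics/s8c.png

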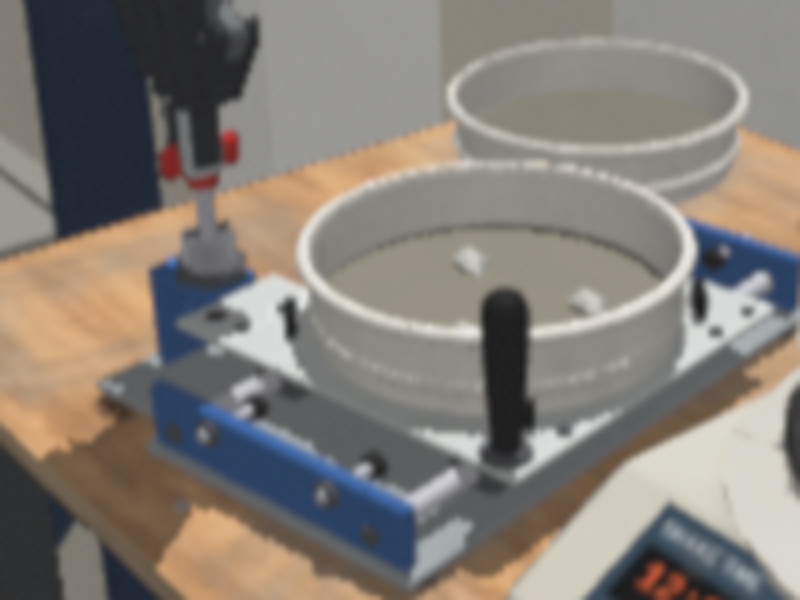

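The T-bar (crop ~200,155) has risen with the gripper; the spindle is exposed below it at (207,205). No stop yet at 18.9 mm.

```bash
python3 -m crank '{"hand":[5],"translation":[[-0.0006,0,0]],"twist":[[0,0,0]]}' | egrep 'pos|force'
```

```text
position: [0.5, 0.2808, 0.1337]
wrist_force: [2.0, -0.2, -11.1]
```

```bash
python3 -m crank '{"hand":[5],"translation":[[-0.0006,0,0]],"twist":[[0,0,0]]}' | egrep 'pos|force'
```

```text
position: [0.5, 0.2808, 0.1343]
wrist_force: [1.8, -0.0, -10.6]
```

```bash
python3 -m crank '{"hand":[5],"translation":[[-0.0006,0,0]],"twist":[[0,0,0]]}' | egrep 'pos|force'
```

```text
position: [0.4999, 0.2808, 0.1347]
wrist_force: [2.3, 0.8, -14.7]
```

```bash
python3 -m crank '{"hand":[5],"translation":[[-0.0004,0,0]],"twist":[[0,0,0]]}' | egrep 'pos|force'
```

```text
position: [0.4998, 0.2807, 0.1347]
wrist_force: [3.9, 1.6, -16.6]
```

```bash
python3 -m crank '{"hand":[5,5],"translation":[[0.0007,0,0],[0.0015,0,0]],"twist":[[0,0,0],[0,0,0]]}'; python3 -m crank '{"hand":[5,5,5],"translation":[[0,0,0],[0,0,0],[0,0,0]],"twist":[[-4,0,0],[-8,0,0],[-12,0,0]]}'; python3 -c "
from h import *
st()"
```

```text
time_s: 12.32
position: [0.5, 0.2809, 0.1342]
orientation: [0.707, 0.017, 0.707, -0.017]
wrist_force: [1.5, -1.5, -9.9]
width: 0.125
time_s: 12.7
position: [0.5, 0.2804, 0.1342]
orientation: [0.705, -0.058, 0.705, 0.057]
wrist_force: [0.8, -1.3, -9.5]
width: 0.119
t 12.7 pos [0.5    0.2804 0.1342] yawY 99.31 xax [-0.    -0.001 -1.   ] F [ 0.81 -1.3  -9.47] M [-0.25 -0.41  0.01] w 0.119 j [ 0.28  0.4  -1.02  1.74  0.36  1.21  0.9 ]
```

```bash
python3 -m crank '{"hand":[5,5,5,5],"translation":[[0.0005,0,0],[0.0005,0,0],[0.0005,0,0],[0.0005,0,0]],"twist":[[-6,0,0],[-12,0,0],[-18,0,0],[-24,0,0]]}';  python3 -c "
from h import *
st()"
```

```text
time_s: 13.2
position: [0.5004, 0.2795, 0.1335]
orientation: [0.677, -0.204, 0.678, 0.202]
wrist_force: [1.8, -2.1, -10.1]
width: 0.121
t 13.2 pos [0.5004 0.2795 0.1335] yawY 123.33 xax [ 0.    -0.003 -1.   ] F [  1.85  -2.14 -10.14] M [-0.48 -0.52 -0.01] w 0.121 j [ 0.34  0.44 -1.1   1.74  0.42  1.22  1.28]
```

```bash
python3 -m crank '{"hand":[5,5,5,5],"translation":[[0,0,0],[0,0,0],[0,0,0],[0,0,0]],"twist":[[-6,0,0],[-12,0,0],[-18,0,0],[-24,0,0]]}';  python3 -c "
from h import *
st(); c=snap('wrist','w9')"
```

```text
time_s: 13.7
position: [0.5011, 0.2788, 0.1335]
orientation: [0.62, -0.34, 0.621, 0.338]
wrist_force: [2.9, -4.2, -9.6]
width: 0.125
t 13.7 pos [0.5011 0.2788 0.1335] yawY 147.28 xax [ 0.001 -0.003 -1.   ] F [ 2.88 -4.21 -9.56] M [-0.6  -0.74 -0.03] w 0.125 j [ 0.39  0.49 -1.19  1.74  0.48  1.25  1.65]
```

View pics/w9.png

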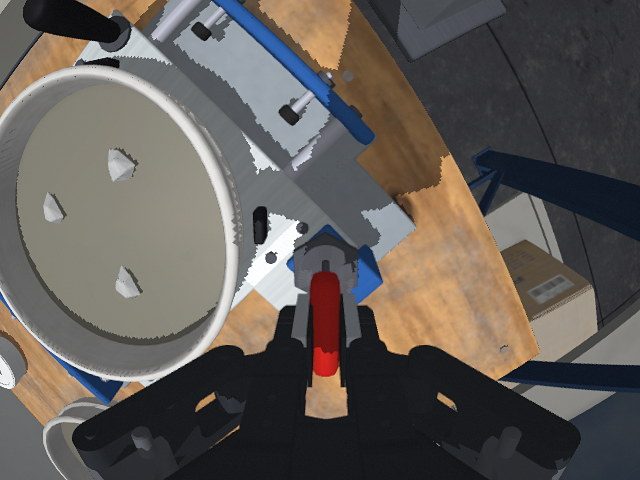

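```bash
python3 -m crank '{"hand":[5,5],"translation":[[0.0005,-0.0004,0],[0.001,-0.0004,0]],"twist":[[0,0,0],[0,0,0]]}'| egrep 'pos|force';python3 -m crank '{"hand":[5],"translation":[[0.0007,0,0]],"twist":[[0,0,0]]}'| egrep 'pos|force'
```

```text
position: [0.5011, 0.2789, 0.1323]
wrist_force: [2.9, -4.3, -9.0]
position: [0.5011, 0.2789, 0.1317]
wrist_force: [1.9, -5.5, -9.7]
```

```bash
python3 -m crank '{"hand":[5],"translation":[[0.0007,0,0]],"twist":[[0,0,0]]}'| egrep 'pos|force'
```

```text
position: [0.5011, 0.279, 0.131]
wrist_force: [2.3, -5.8, -9.8]
```

```bash
python3 -m crank '{"hand":[5],"translation":[[0.0007,0,0]],"twist":[[0,0,0]]}'| egrep 'pos|force'
```

```text
position: [0.5011, 0.2789, 0.1303]
wrist_force: [3.5, -3.8, -8.7]
```

```bash
python3 -m crank '{"hand":[5],"translation":[[0.0006,0,0]],"twist":[[0,0,0]]}'| egrep 'pos|force'
```

```text
position: [0.5011, 0.279, 0.1298]
wrist_force: [3.2, -5.0, -8.3]
```

```bash
python3 -m crank '{"hand":[5],"translation":[[0.0006,0,0]],"twist":[[0,0,0]]}'| egrep 'pos|force'
```

```text
position: [0.5011, 0.2789, 0.1292]
wrist_force: [2.1, -5.0, -8.6]
```

```bash
python3 -m crank '{"hand":[5],"translation":[[0.0005,0,0]],"twist":[[0,0,0]]}'| egrep 'pos|force'
```

```text
position: [0.5011, 0.279, 0.1289]
wrist_force: [2.3, -5.6, -6.0]
```

```bash
python3 -m crank '{"hand":[5,5],"translation":[[0.0006,0,0],[0.0006,0,0]],"twist":[[0,0,0],[0,0,0]]}'| egrep 'pos|force'
```

```text
position: [0.5011, 0.279, 0.1288]
wrist_force: [1.6, -6.1, -3.9]
```

```bash
python3 -m crank '{"hand":[5,5],"translation":[[0.0006,0,0],[0.0006,0,0]],"twist":[[0,0,0],[0,0,0]]}'| egrep 'pos|force'
```

```text
position: [0.5012, 0.279, 0.1286]
wrist_force: [1.1, -6.3, -2.0]
```

Pin is bottomed in the notch. Release, in place.

```bash
python3 -m crank '{"hand":[20,30,40,40,40],"translation":[[0,0,0],[0,0,0],[0,0,0],[0,0,0],[0,0,0]],"twist":[[0,0,0],[0,0,0],[0,0,0],[0,0,0],[0,0,0]]}' 20; python3 -c "
from h import *
st(); c=snap('wrist','w10');c=snap('side','s10');cv2.imwrite('pics/s10c.png',cv2.resize(c['frame'][150:300,200:400,::-1],None,fx=4,fy=4,interpolation=2))"
```

```text
time_s: 15.88
position: [0.5003, 0.2808, 0.1274]
orientation: [0.621, -0.338, 0.621, 0.339]
wrist_force: [-0.1, -0.4, -1.1]
width: 0.396
t 15.875 pos [0.5003 0.2808 0.1274] yawY 147.2 xax [-0.  0. -1.] F [-0.13 -0.41 -1.07] M [ 0.02 -0.   -0.01] w 0.396 j [ 0.38  0.5  -1.18  1.74  0.48  1.24  1.65]
```

View pics/w10.png

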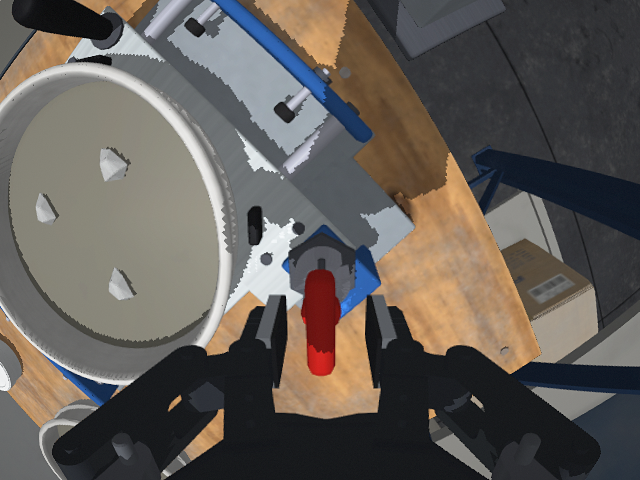

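View pics/s10c.png

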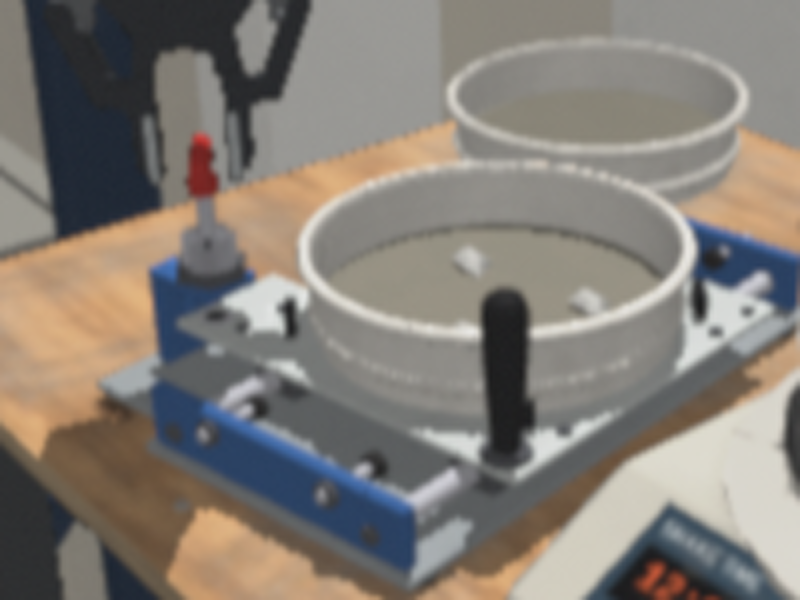

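```bash
python3 -m crank '{"hand":[45,45,45,45,45],"translation":[[-0.02,0,0],[-0.05,0,0],[-0.08,0,0],[-0.1,0,0],[-0.1,0,0]],"twist":[[0,0,0],[0,0,0],[0,0,0],[0,0,0],[0,0,0]]}' 20; python3 -c "
from h import *
st(); go([.515,.08,.227],146)
c=snap('top','t11');print('top');c2=snap('side','s11')
for n,c,b in(('top',c,(160,80,360,330)),('side',c2,(220,150,410,300))):
    cr=c['frame'][b[1]:b[3],b[0]:b[2],::-1]; k=min(800/cr.shape[1],600/cr.shape[0]); cv2.imwrite(f'pics/{n}11c.png',cv2.resize(cr,None,fx=k,fy=k,interpolation=2))
"
```

```text
time_s: 16.6
position: [0.5011, 0.2813, 0.2293]
orientation: [0.622, -0.339, 0.62, 0.338]
wrist_force: [0.2, 0.0, 0.2]
width: 0.451
t 16.6 pos [0.5011 0.2813 0.2293] yawY 147.19 xax [ 0.003  0.001 -1.   ] F [0.16 0.03 0.22] M [-0.03 -0.02  0.01] w 0.451 j [ 0.44  0.41 -1.26  1.62  0.39  1.4   1.71]
t m [0.0021, -0.1208, -0.1617] twist [1.19, 0.14, 0.11]
top
```

View pics/top11c.png

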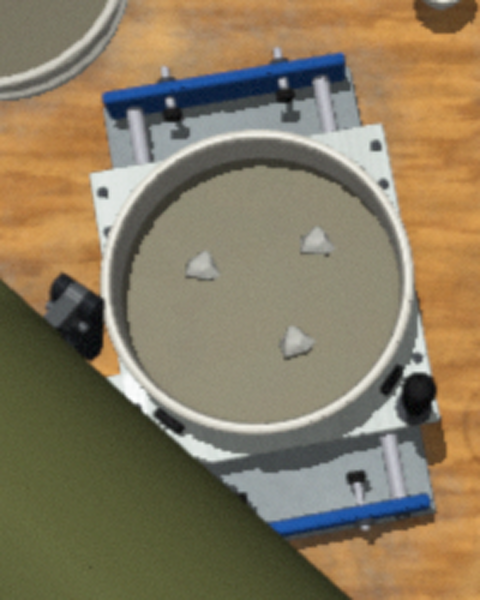

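View pics/side11c.png

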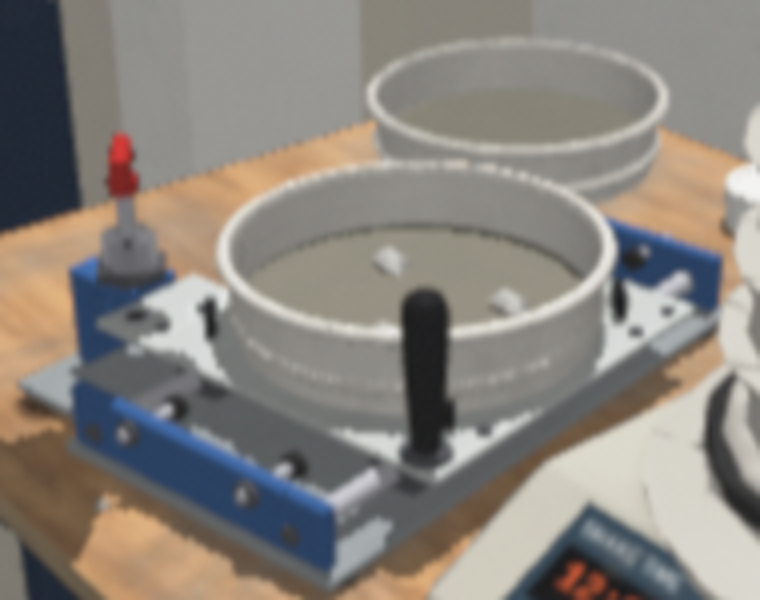

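```bash
python3 - <<'E'
from h import *
c=env.capture('top'); s=env.capture('side')
t=lambda u,v,z:onz(c,160+(u+.5)/2.4-.5,80+(v+.5)/2.4-.5,z)
print('grip top',t(419,390,.127),t(419,390,.132))
ra=ray(s,220+425/4,150+303/4); print('side',onz(s,220+425/4,150+303/4,.121))
print('side axis 0.08',onz(s,220+425/4,150+380/4,.094))
print('sieve c',t(258,283,.093))
def yaw(a,b,z): 
    d=t(*b,z)-t(*a,z); return np.degrees(np.arctan2(d[1],d[0])).round(2)
print('carr far edge',yaw((92,175),(382,127),.043)+90,'plates',yaw((104,98),(345,58),.047)+90,'rail',yaw((398,495),(388,437),.03),'carr left',yaw((106,255),(92,175),.043),'right',yaw((437,420),(382,127),.043))
E
```

```text
grip top [0.5381814 0.071405  0.127    ] [0.53738706 0.07163903 0.132     ]
side [0.54366568 0.07573122 0.121     ]
side axis 0.08 [0.52851216 0.05694124 0.094     ]
sieve c [0.6152577  0.17896265 0.093     ]
carr far edge 10.900000000000006 plates 11.11 rail 10.27 carr left 12.19 right 10.74
```

```bash
python3 -m crank '{"hand":[55,55,55,55,55],"translation":[[0,-0.03,-0.04],[0,-0.06,-0.08],[0,-0.09,-0.12],[0,-0.12,-0.16],[0,-0.12,-0.16]],"twist":[[0,0,0],[0,0,0],[0,0,0],[0,0,0],[0,0,0]]}' 20; python3 - <<'E'
from h import *
s=env.capture('side')
for z in(.132,.112,.09): print(z,((proj(s,[.538,.0715,z])-[220,150])*4).round(1))
st(); c=snap('wrist','w12')
for z in (.132,.1,.05): print(fproj(c,[.538,.0715,z]).round(1))
E
```

```text
time_s: 17.42
position: [0.5148, 0.0749, 0.226]
orientation: [0.621, -0.336, 0.624, 0.335]
wrist_force: [-0.7, -0.3, -0.7]
width: 0.553
0.132 [420.9 288.8]
0.112 [421.2 327.3]
0.09 [421.6 368.4]
t 17.475 pos [0.5144 0.0783 0.2264] yawY 146.89 xax [-0.002 -0.    -1.   ] F [ 0.3   0.69 -0.02] M [ 0.05  0.02 -0.02] w 0.549 j [ 0.98  0.24 -1.32  1.74  0.24  1.35  2.18]
[291.1 254.3]
[294.7 240.1]
[299.2 223.2]
```

View pics/w12.png

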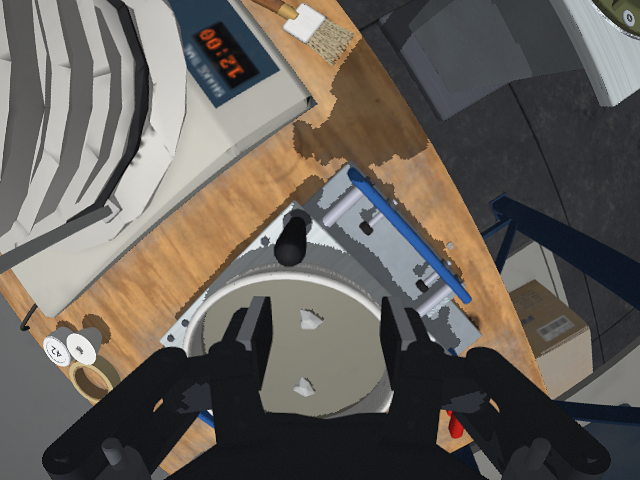

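```bash
python3 -m crank '{"hand":[55,55,55,55,55],"translation":[[0,0,0],[0,0,0],[0,0,0],[0,0,0],[0,0,0]],"twist":[[10,0,0],[20,0,0],[30,0,0],[40,0,0],[46,0,0]]}' 20; python3 - <<'E'
from h import *
st(); go([.538,.0715,.15],101);go([.538,.0715,.103],101)
E
```

```text
time_s: 18.15
position: [0.5139, 0.0836, 0.227]
orientation: [0.703, -0.069, 0.704, 0.069]
wrist_force: [-0.2, -0.9, 0.2]
width: 0.549
t 18.15 pos [0.5139 0.0836 0.227 ] yawY 101.2 xax [-0.001  0.001 -1.   ] F [-0.24 -0.93  0.24] M [-0.02 -0.   -0.01] w 0.549 j [ 0.86  0.17 -1.17  1.74  0.16  1.33  1.43]
t m [0.077, -0.0167, 0.0214] twist [0.2, -0.04, -0.04]
t m [0.124, -0.0167, 0.0214] twist [0.2, -0.04, -0.04]
```

```bash
python3 -m crank '{"hand":[55,55,55,55],"translation":[[0.02,-0.009,0.011],[0.045,-0.017,0.0215],[0.07,-0.017,0.0215],[0.07,-0.017,0.0215]],"twist":[[0,0,0],[0,0,0],[0,0,0],[0,0,0]]}' 20; python3 - <<'E'
from h import *
st(); go([.538,.0715,.103],101)
c=snap('wrist','w13')
E
```

```text
time_s: 18.65
position: [0.537, 0.0707, 0.1554]
orientation: [0.702, -0.07, 0.705, 0.071]
wrist_force: [-0.2, -0.2, 0.7]
width: 0.552
t 18.65 pos [0.537  0.0707 0.1554] yawY 101.41 xax [-0.005  0.001 -1.   ] F [-0.16 -0.19  0.72] M [ 0.    0.03 -0.01] w 0.552 j [ 0.78  0.32 -1.11  1.79  0.3   1.23  1.36]
t m [0.0524, 0.0005, 0.0014] twist [0.41, -0.24, -0.12]
```

View pics/w13.png

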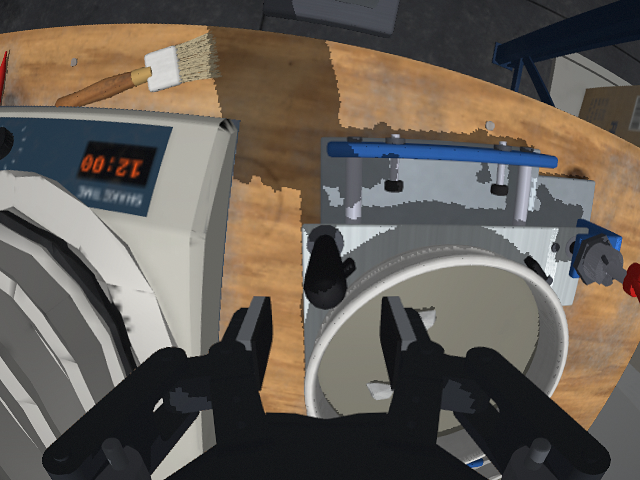

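```bash
python3 -m crank '{"hand":[55,55,55,55],"translation":[[0.015,0,0.001],[0.035,0,0.001],[0.052,0,0.001],[0.052,0,0.001]],"twist":[[0.4,0,0],[0.4,0,0],[0.4,0,0],[0.4,0,0]]}' 20; python3 - <<'E'
from h import *
st()
c=snap('wrist','w14');c=snap('side','s14');cv2.imwrite('pics/s14c.png',cv2.resize(c['frame'][130:300,220:420,::-1],None,fx=3.5,fy=3.5,interpolation=2))
E
```

```text
time_s: 19.2
position: [0.5385, 0.0686, 0.1035]
orientation: [0.703, -0.066, 0.705, 0.067]
wrist_force: [0.1, -0.4, -0.4]
width: 0.552
t 19.2 pos [0.5385 0.0686 0.1035] yawY 100.81 xax [-0.003  0.    -1.   ] F [ 0.08 -0.44 -0.39] M [ 0.02 -0.   -0.01] w 0.552 j [ 0.73  0.38 -1.06  1.84  0.37  1.14  1.3 ]
```

View pics/w14.png

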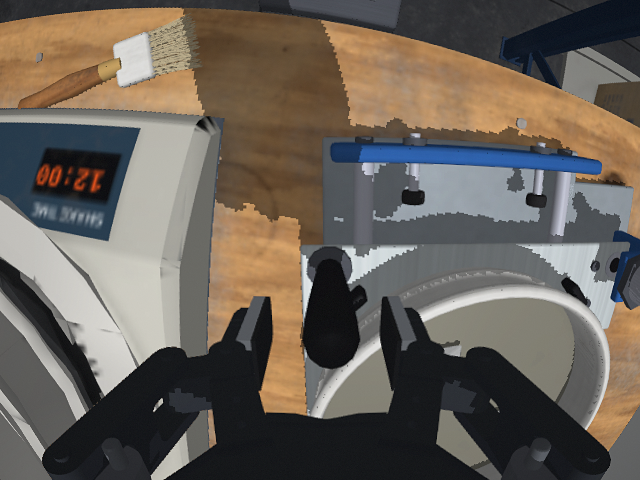

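View pics/s14c.png

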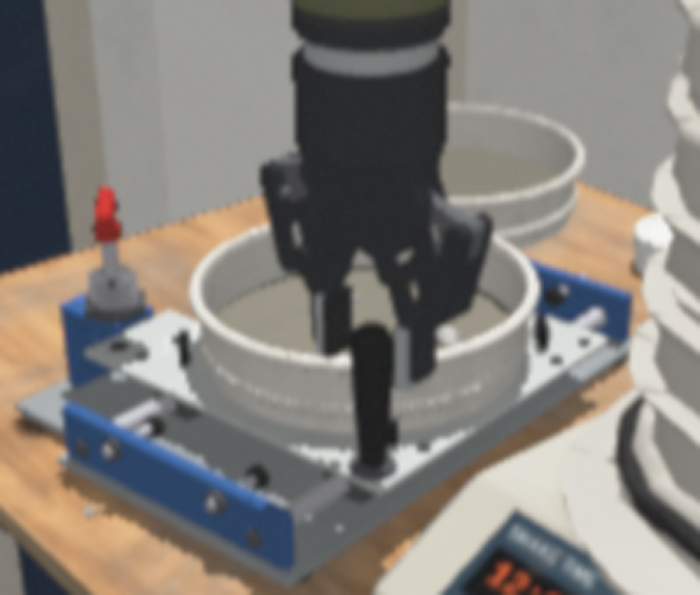

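```bash
python3 -m crank '{"hand":[40,15,10,10,10],"translation":[[0,0.0025,0],[0,0.0025,0],[0,0.0025,0],[0,0.0025,0],[0,0.0025,0]],"twist":[[0,0,0],[0,0,0],[0,0,0],[0,0,0],[0,0,0]]}' 60; python3 - <<'E'
from h import *
st()
c=snap('wrist','w15')
E
```

```text
time_s: 19.92
position: [0.5402, 0.0709, 0.1064]
orientation: [0.704, -0.067, 0.704, 0.066]
wrist_force: [-0.4, -2.1, 5.9]
width: 0.239
t 19.925 pos [0.5402 0.0709 0.1064] yawY 100.78 xax [ 0.001 -0.001 -1.   ] F [-0.35 -2.13  5.95] M [-0.45  0.19 -0.  ] w 0.239 j [ 0.73  0.38 -1.06  1.84  0.37  1.14  1.3 ]
```

View pics/w15.png

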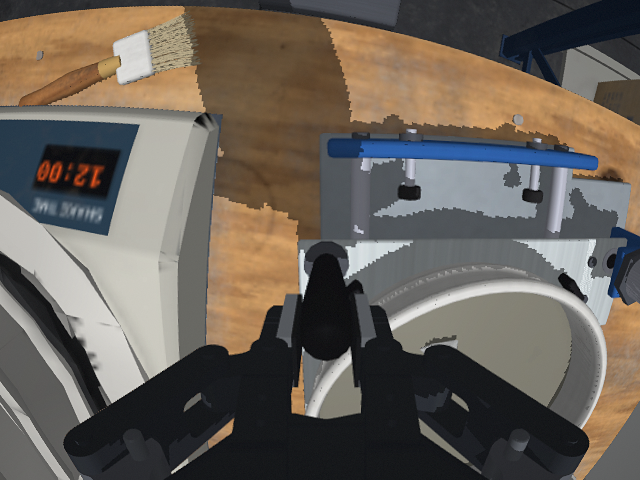

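```bash
python3 -m crank '{"hand":[10,10,10,10,10],"translation":[[0,0,0.002],[0,0,0.005],[0,0,0.009],[0,0,0.013],[0,0,0.015]],"twist":[[0,0,0],[0,0,0],[0,0,0],[0,0,0],[0,0,0]]}'; python3 - <<'E'
from h import *
s=st(); print('tool F',(Rm(s['orientation']).T@np.array(s['wrist_force'])).round(2))
E
```

```text
time_s: 20.6
position: [0.5548, 0.0738, 0.1064]
orientation: [0.704, -0.067, 0.704, 0.066]
wrist_force: [-2.7, -1.6, 7.1]
width: 0.237
t 20.6 pos [0.5548 0.0738 0.1064] yawY 100.78 xax [ 0.001 -0.001 -1.   ] F [-2.68 -1.59  7.12] M [-0.5   0.41  0.03] w 0.237 j [ 0.69  0.41 -1.05  1.8   0.39  1.15  1.28]
tool F [-7.12 -1.07 -2.93]
```

```bash
python3 -m crank '{"hand":[10,10,10,10],"translation":[[0,0,0.002],[0,0,0.004],[0,0,0.005],[0,0,0.006]],"twist":[[0,0,0],[0,0,0],[0,0,0],[0,0,0]]}' | egrep 'pos|force'
```

```text
position: [0.5605, 0.0749, 0.1064]
wrist_force: [-1.6, -0.5, 5.9]
```

```bash
python3 -m crank '{"hand":[10,10],"translation":[[0,0,0.0008],[0,0,0.0016]],"twist":[[0,0,0],[0,0,0]]}' | egrep 'pos|force'
```

```text
position: [0.5621, 0.0752, 0.1064]
wrist_force: [-1.2, -1.8, 6.4]
```

```bash
python3 -m crank '{"hand":[10,10],"translation":[[0,0,0.0008],[0,0,0.0016]],"twist":[[0,0,0],[0,0,0]]}' | egrep 'pos|force'
```

```text
position: [0.5637, 0.0755, 0.1064]
wrist_force: [-1.2, -2.0, 6.7]
```

```bash
python3 -m crank '{"hand":[10],"translation":[[0,0,0.0008]],"twist":[[0,0,0]]}' | egrep 'pos|force'
```

```text
position: [0.5644, 0.0757, 0.1064]
wrist_force: [-1.6, -1.8, 6.2]
```

```bash
python3 -m crank '{"hand":[10],"translation":[[0,0,0.0008]],"twist":[[0,0,0]]}' | egrep 'pos|force'
```

```text
position: [0.5652, 0.0759, 0.1064]
wrist_force: [-2.1, -0.9, 6.3]
```

```bash
python3 -m crank '{"hand":[10,10],"translation":[[0,0,0.0007],[0,0,0.0014]],"twist":[[0,0,0],[0,0,0]]}' | egrep 'pos|force'
```

```text
position: [0.5666, 0.0761, 0.1064]
wrist_force: [-2.0, -1.7, 6.0]
```

```bash
python3 -m crank '{"hand":[10,10],"translation":[[0,0,0.0007],[0,0,0.0014]],"twist":[[0,0,0],[0,0,0]]}' | egrep 'pos|force'
```

```text
position: [0.568, 0.0764, 0.1064]
wrist_force: [-1.8, -1.0, 5.6]
```

```bash
python3 -m crank '{"hand":[10],"translation":[[0,0,0.0008]],"twist":[[0,0,0]]}' | egrep 'pos|force'
```

```text
position: [0.5687, 0.0765, 0.1064]
wrist_force: [-1.9, -0.5, 5.6]
```

```bash
python3 -m crank '{"hand":[10],"translation":[[0,0,0.0008]],"twist":[[0,0,0]]}' | egrep 'pos|force'
```

```text
position: [0.5695, 0.0767, 0.1064]
wrist_force: [-1.3, -1.0, 5.9]
```

```bash
python3 -m crank '{"hand":[10,10],"translation":[[0,0,0.0007],[0,0,0.0014]],"twist":[[0,0,0],[0,0,0]]}' | egrep 'pos|force'
```

```text
position: [0.5706, 0.0769, 0.1064]
wrist_force: [-3.7, -2.8, 7.4]
```

```bash
python3 -m crank '{"hand":[10],"translation":[[0,0,0.0008]],"twist":[[0,0,0]]}' | egrep 'pos|force'
```

```text
position: [0.5707, 0.0769, 0.1064]
wrist_force: [-4.8, -2.1, 9.6]
```

```bash
python3 -m crank '{"hand":[10],"translation":[[0,0,0.0008]],"twist":[[0,0,0]]}' | egrep 'pos|force'
```

```text
position: [0.5708, 0.0769, 0.1064]
wrist_force: [-8.1, -2.5, 11.3]
```

```bash
python3 -m crank '{"hand":[10],"translation":[[0,0,0.0008]],"twist":[[0,0,0]]}' | egrep 'pos|force'
```

```text
position: [0.5709, 0.0769, 0.1064]
wrist_force: [-10.7, -3.1, 13.6]
```

```bash
python3 -m crank '{"hand":[10,10],"translation":[[0,0,0.0007],[0,0,0.0007]],"twist":[[0,0,0],[0,0,0]]}' | egrep 'pos|force'; python3 -c "
from h import *
st()"
```

```text
position: [0.5709, 0.077, 0.1063]
wrist_force: [-11.6, -4.2, 15.1]
t 23.475 pos [0.5709 0.077  0.1063] yawY 100.79 xax [-0.006 -0.004 -1.   ] F [-11.55  -4.22  15.11] M [-0.86  2.25 -0.04] w 0.238 j [ 0.65  0.45 -1.02  1.75  0.42  1.18  1.26]
```

```bash
python3 -m crank '{"hand":[10,10,10,10,10],"translation":[[0,0,-0.003],[0,0,-0.006],[0,0,-0.011],[0,0,-0.017],[0,0,-0.023]],"twist":[[0,0,0],[0,0,0],[0,0,0],[0,0,0],[0,0,0]]}'| egrep 'pos|force'; python3 -m crank '{"hand":[10,10,10,10,10],"translation":[[0,0,-0.006],[0,0,-0.012],[0,0,-0.018],[0,0,-0.023],[0,0,-0.026]],"twist":[[0,0,0],[0,0,0],[0,0,0],[0,0,0],[0,0,0]]}'| egrep 'pos|force'; python3 -c "
from h import *
st()"
```

```text
position: [0.552, 0.0732, 0.1064]
wrist_force: [2.2, -1.0, 7.1]
position: [0.5265, 0.0682, 0.1064]
wrist_force: [1.8, -1.7, 6.5]
t 24.725 pos [0.5265 0.0682 0.1064] yawY 100.77 xax [ 0.003 -0.001 -1.   ] F [ 1.77 -1.67  6.46] M [-0.44 -0.59  0.01] w 0.238 j [ 0.76  0.35 -1.08  1.87  0.34  1.13  1.31]
```

```bash
python3 -m crank '{"hand":[10,10,10,10],"translation":[[0,0,-0.002],[0,0,-0.004],[0,0,-0.006],[0,0,-0.007]],"twist":[[0,0,0],[0,0,0],[0,0,0],[0,0,0]]}'| egrep 'pos|force'
```

```text
position: [0.5197, 0.0668, 0.1064]
wrist_force: [1.8, -2.5, 6.4]
```

```bash
python3 -m crank '{"hand":[10,10],"translation":[[0,0,-0.0008],[0,0,-0.0016]],"twist":[[0,0,0],[0,0,0]]}'| egrep 'pos|force'
```

```text
position: [0.5183, 0.0665, 0.1064]
wrist_force: [1.4, -2.5, 6.2]
```

```bash
python3 -m crank '{"hand":[10,10],"translation":[[0,0,-0.0008],[0,0,-0.0016]],"twist":[[0,0,0],[0,0,0]]}'| egrep 'pos|force'
```

```text
position: [0.5167, 0.0662, 0.1064]
wrist_force: [2.4, -2.2, 6.0]
```

```bash
python3 -m crank '{"hand":[10,10],"translation":[[0,0,-0.0008],[0,0,-0.0016]],"twist":[[0,0,0],[0,0,0]]}'| egrep 'pos|force'
```

```text
position: [0.5165, 0.0662, 0.1064]
wrist_force: [8.4, -0.8, 1.7]
```

```bash
python3 -m crank '{"hand":[10,10],"translation":[[0,0,-0.0008],[0,0,-0.0016]],"twist":[[0,0,0],[0,0,0]]}'| egrep 'pos|force'
```

```text
position: [0.5163, 0.0661, 0.1064]
wrist_force: [12.2, -0.2, -3.4]
```

```bash
python3 -m crank '{"hand":[10,10],"translation":[[0,0,0.0006],[0,0,0.0012]],"twist":[[0,0,0],[0,0,0]]}'| egrep 'pos|force';  python3 -m crank '{"hand":[30,40,50,50,50],"translation":[[0,0,0],[0,0,0],[0,0,0],[0,0,0],[0,0,0]],"twist":[[0,0,0],[0,0,0],[0,0,0],[0,0,0],[0,0,0]]}' 20; python3 -c "
from h import *
st();c=snap('wrist','w16')"
```

```text
position: [0.5164, 0.0662, 0.1064]
wrist_force: [7.5, -1.0, 2.9]
time_s: 27.1
position: [0.5132, 0.0664, 0.1053]
orientation: [0.704, -0.067, 0.704, 0.067]
wrist_force: [0.9, -0.1, 0.3]
width: 0.501
t 27.1 pos [0.5132 0.0664 0.1053] yawY 100.8 xax [-0. -0. -1.] F [ 0.91 -0.06  0.3 ] M [ 0.06  0.01 -0.11] w 0.501 j [ 0.79  0.32 -1.1   1.9   0.31  1.12  1.33]
```

View pics/w16.png

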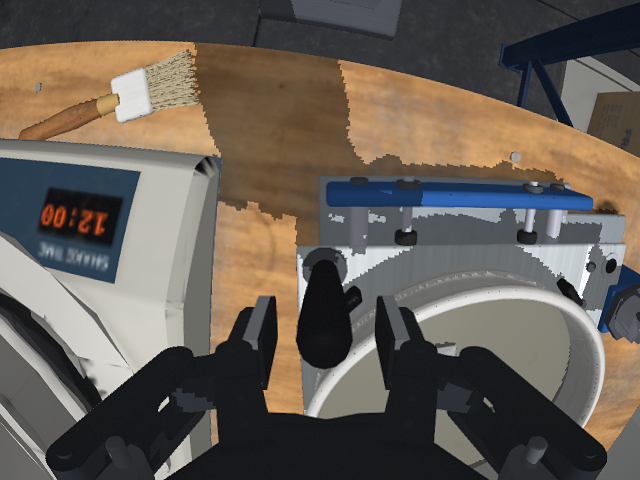

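```bash
python3 -m crank '{"hand":[55,55,55,55,55],"translation":[[-0.01,0,0],[-0.04,0,0],[-0.08,0,0],[-0.12,0,0],[-0.15,0,0]],"twist":[[0,0,0],[0,0,0],[0,0,0],[0,0,0],[0,0,0]]}'; python3 -m crank '{"hand":[55,55],"translation":[[0,0,0],[0,0,0]],"twist":[[0,0,0],[0,0,0]]}'; python3 -c "
from h import *
st();c=snap('wrist','w17');c=snap('side','s17');cv2.imwrite('pics/s17c.png',cv2.resize(c['frame'][130:300,220:420,::-1],None,fx=3.5,fy=3.5,interpolation=2));snap('top','t17')"
```

```text
time_s: 27.78
position: [0.5139, 0.0668, 0.2579]
orientation: [0.705, -0.067, 0.703, 0.066]
wrist_force: [-0.2, -0.8, -1.1]
width: 0.548
time_s: 28.02
position: [0.513, 0.0662, 0.255]
orientation: [0.704, -0.067, 0.704, 0.066]
wrist_force: [-0.8, -0.6, -0.6]
width: 0.551
t 28.025 pos [0.513  0.0662 0.255 ] yawY 100.8 xax [-0.001 -0.001 -1.   ] F [-0.77 -0.64 -0.58] M [-0.01 -0.    0.02] w 0.551 j [ 0.93  0.14 -1.19  1.71  0.13  1.38  1.48]
```

View pics/w17.png

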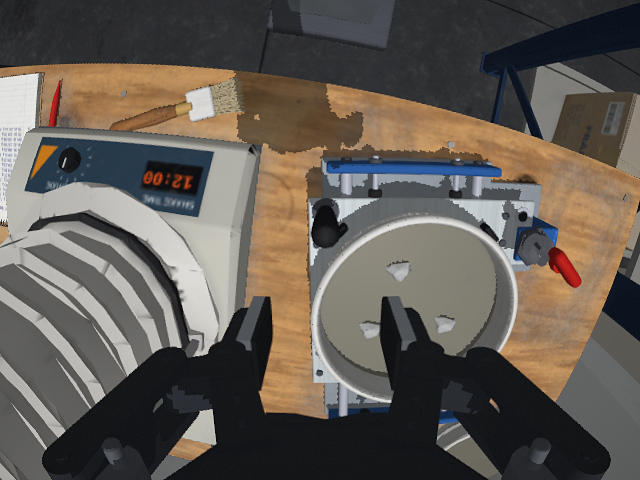

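View pics/s17c.png

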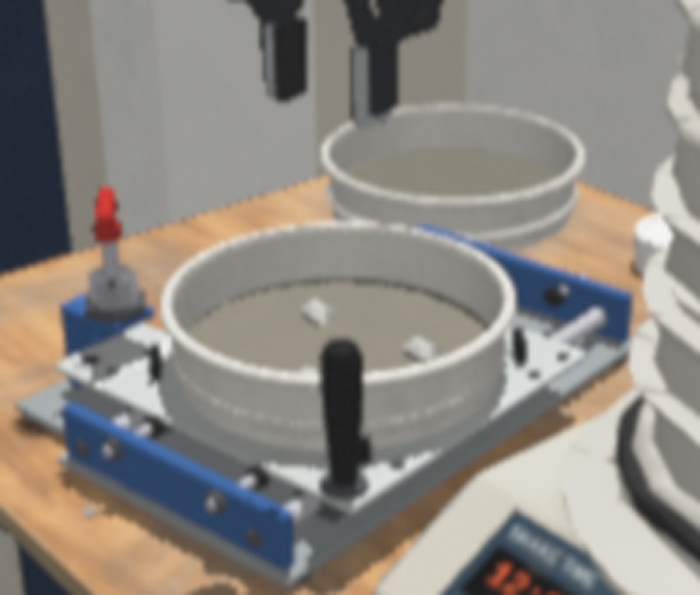

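View pics/t17.png

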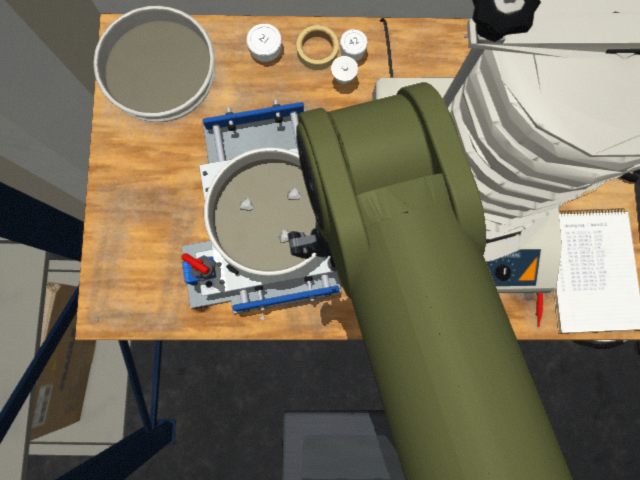

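```bash
python3 -c "
from h import *
print(env.close_job())"
```

```text
the job is handed in; nothing more can be done
None
```

I unlocked the slide, parked the plunger, ran the carriage one full stroke and handed the job in at about 28 s of the 67 s allowed.

- **Lock:** I pulled the T-bar up to a felt stop at about 20 mm, with a peak reading of about 17 N. I then eased back, turned it 60° anticlockwise and lowered it until it bottomed, 5.7 mm below the stop against the 5.5 mm expected. After release it stayed up and turned by itself in every later picture.
- **Stroke:** With the black hand grip, the carriage met the far bumpers about 31 mm from its locked place, where I read about 12 N along the rods. It met the near bumpers about 24 mm back, also at about 12 N. I eased to about 7 N there and let go.
- **Last check:** The pictures show the carriage against the near bumpers, all three lumps in the sieve and the brush lying in what looks like its original place. The gripper was clear of everything, and the wrist force was near zero (about 1 N).
- **What went wrong:** The first two grips on the T-bar closed on its hub instead of the bar, so I re-gripped higher before pulling. The side force on the lock during the turn and lowering reached about 6 N.

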